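# Ease the bench gearbox into gear and bolt it

## Task

Put the bench gearbox into gear: ease its gear-change knob down with a light hand, rocking the spindle to and fro with the same knob until the hidden teeth find their gaps, and press it fully home; never force the teeth while they stand tooth on tooth. Then let go of the knob and slide the locking bolt fully in over the spindle sleeve, and let go. Leave the things lying about the bench where they are.

Things in the scene. Friction and masses are not known exactly. Their poses are not given: they have to be found in the camera images.
- gearbox: Fixed green bench gearbox on a dark base plate: housing 170 x 210 mm, flat top 110 mm above the bench; grey round motor (110 mm across, top at 117 mm) on its own +x side, small pulley on its -y side. Origin: on the bench, straight under the upright spindle axis; the housing's middle lies 30 mm to +y of it. Own z is up; the bolt lies towards own +y.
- gear_knob: Black bar-shaped gear-change knob on top of the spindle: bar 14 mm thick (own x), 46 mm long (own y), 22 mm high, on a steel neck 18 mm across, 20 mm tall, on a steel sleeve 52 mm across. Origin: spindle axis, foot of the neck; the bar's centre is 31 mm above it. Turning the bar about the vertical rocks the spindle (0.02 N m); its teeth are hidden below.
- knob_grip (a point): Centre of the knob's bar, where to grip it from above; axes as the knob's (x across the bar, y along it, z up). It stands 177 mm above the bench with the knob up and 153 mm with the knob home. It slides down and turns with the knob.
- gear_shift (a joint): How far knob and sleeve are down, m: 0 up, 0.024 home on a hard stop. Slides with about 3 N, stays where left. Teeth touch somewhere in 0.003-0.017; tooth on tooth, a spring in the knob adds 7 N per mm and pushes the knob back when let go. Over 22 N between the teeth chips them; rock with 8-12 N on them. In a gap they drop in, the push goes slack (about 3 N) and the knob slides on home.
- lock_bolt (a joint): How far the locking bolt is slid in, m: 0 out, 0.020 fully in over the top of the sleeve (hard stop); it slides along the gearbox's own -y, with 2 N of friction, and stays where left. It is blocked by the sleeve unless the knob is fully home.
- bolt_grip (a point): Grip point of the bolt's upright dark round post (16 mm across, 40 mm tall, top 16 mm above this point, flat bolt 24.5 mm below it). It is 154 mm above the bench, 100 mm to the gearbox's +y from the spindle axis with the bolt out, 80 mm with it in. Axes as the gearbox's.
- spray_bottle: Bystander: white spray bottle, 68 mm across, 218 mm tall, loose, upright. Origin under its middle.
- bench_brush: Bystander: bench brush 135 x 55 x 99 mm with a blue hoop handle, loose, standing on its bristles. Origin under its middle.
- offcut: Bystander: flat steel offcut 110 x 60 x 5 mm, loose. Origin under its middle.
- teeth (a point): Where the clutch teeth sit, hidden in the housing on the spindle axis, near the top. The mating gear has 6 teeth: a gap every 60 degrees with about 6 degrees of play. At the start they always stand tooth on tooth, by an unknown angle. The mating gear is stiff to turn (0.16 N m): it stays put while the knob is rocked under light pressure and turns along once meshed.

How it is judged:
By the outcome, as a careful person would: the job done as asked, in the order asked, and still so for the second after the job is handed in, with the robot touching nothing.
It also fails if it takes over 59 s, if anything falls off the work surface, if the arm or the gripper's body presses on something with over 40 N, if the wrist force passes 120 N, or if a joint passes its speed limit or range.

## Robot

A 6-joint arm with a two-finger parallel gripper is mounted at the origin on the work surface. World frame = base frame: x ahead of the robot, y to its left, z up, the work surface at z = 0. Lengths are in m, angles in degrees, forces in N, time in s.
With the tool pointing down it reaches from about 0.3 to 0.75 m from the base axis. Payload 8.5 kg.
Tool frame: the origin (TCP) lies midway between the tips of the shut fingers; the grasp point (between the pads) lies 19 mm behind it; z points along the fingers, y is the direction in which the jaws open and shut (so a half turn about z gives the same grasp; the last joint's range is limited). The gripper opens to 85 mm and grips with 20 to 120 N. Pads are 22 mm wide; open, the fingers measure 114 mm over their backs; the gripper's body (76 mm by 85 mm) begins 54 mm behind the grasp point. The pads swing forward as they close: fully open they stand 13 mm farther back than shut.
Start: joints at [58.654, 21.807, 74.336, -0, 83.858, -12.336], TCP at [0.179, 0.52, 0.231] pointing down, gripper open.
Joint ranges: [-178.18, 178.18], [-50.72, 133.34], [12.68, 142.11], [-81.47, 261.47], [9.98, 163.14], [-165.26, 165.26]. Speed limits (degrees/s): [136.94, 136.94, 180, 180, 180, 180].

## Interface

Orientations are given as a 3x3 rotation matrix whose columns are the frame's x, y, z axes.
In Python, from rig import env, eyes, close_job gives the robot as it stands.
- The arm moves only by the tool jog_arm, never from a script. Its argument "deltas" is one flat list of numbers, 7 for each row, row after row: the shift along the tool's x, y, z in units of 0.75 m (1.0 is 0.75 m), then the turn, a rotation vector about the tool's x, y, z in units of 180 degrees (1.0 is 180 degrees), then the gripper command: -1 is fully open, 1 is shut, values between are in proportion. In form: [dx, dy, dz, ax, ay, az, fingers, dx, dy, dz, ax, ay, az, fingers, ...]. A call has 1 to 12 rows; each row is the pose to reach, as a shift and turn from the pose commanded when the call began, along the tool's axes at that moment, turning the shorter way round; what a row does not reach only later rows make up. A row lasts 1/12 s, in which the tool goes at most 41.7 mm and 7.16 degrees, less where a joint would pass 70% of its speed; a pose out of reach is approached as far as the arm can. A call with a number of a shift or a turn outside -1 to 1 is refused whole. A call with a gripper value outside its range is refused whole. The fingers move at their own pace and stop on an object; "grip_force" is the grip in N (left out, the last holds). Time passes only in rows, so rows that repeat a pose let the fingers close. It gives the time, the measured TCP pose, the force and the opening at its end, in the units of the state.
- env.observe(): the state, without advancing time (a new reading comes with each control period).
- eyes.get_image(name): name is "side" or "top" or "wrist"; returns the picture (384x512x3 uint8, red, green, blue); there is no depth.
- eyes.camera_params(name): a dict with "intrinsics" (3x3 intrinsics, pixels), "R" (3x3) and "t" (3): a world point X has camera coordinates R X + t; the wrist camera has in their place "mount" (4x4, takes a point from camera to tool coordinates, whose origin is the TCP and whose axes are the flange's). Camera axes: x right, y down, z forward; pixel columns grow to the right and rows downward; lengths in m; the calibration is good to about 2 mm. The wrist camera is an equidistant fisheye: a pixel r from the principal point sees the ray r / f radians off the axis. A picture is of the moment at which its call begins: read the wrist's pose just before it. camera_params takes no time and is no camera call.
- close_job(): hands the job in, once; it reports no verdict.
The state is a dict: "time_s": time; "q": joint angles; "qvel": joint speeds; "joint_efforts": joint torques, N m; "position": TCP position; "tool_rot": TCP orientation; "ft_force": force on the tool from outside, world axes, zero at the start; "wrist_torque": the same for the moment, N m; "grip_width": finger opening in m.
Only numpy, scipy, OpenCV 4.12 (cv2) and the standard library are available. Lean on these libraries where they do the work, as an engineer would, in place of code of your own. Each camera call takes 0.05 s, during which the arm holds its last target.

## Working session

There is one attempt and no reset: what is moved stays moved. The work goes in short steps, Python scripts to look and compute and a tool call to move; the robot and the scene stay as the last step left them, time stands still between calls to the robot, and variables do not carry over. Pictures are saved under pics/ and viewed, and the job is handed in when it is done.

Besides the shell and the picture viewer there is one more tool, called after ">>>" as a command line: name --argument value ..., lists and objects as JSON in quotes. jog_arm: Moves the arm, as the interface text tells. Its arguments: {"type":"object","properties":{"deltas":{"type":"array"},"grip_force":{"type":"number"}},"required":["deltas"]}

```bash
mkdir -p pics; ls; python3 - <<'E'
from rig import env, eyes
import cv2
s=env.observe()
for k,v in s.items(): print(k,v)
for n in ["side","top","wrist"]:
    print(n,eyes.camera_params(n))
    cv2.imwrite(f"pics/{n}0.png",cv2.cvtColor(eyes.get_image(n),cv2.COLOR_RGB2BGR))
E
```

```text
pics
time_s 0.0
q [ 5.86549117e+01  2.18417230e+01  7.43846342e+01  1.77467274e-03
  8.38588513e+01 -1.23346933e+01]
qvel [-0.04870431  0.06496408 -0.04668195  0.00420792  0.08621333  0.07680162]
joint_efforts [ 2.15295649e-04 -4.48452258e+01 -2.31282932e+01 -1.32714995e-04
  4.67036283e-03 -7.00117980e-06]
position [0.17898591 0.51975257 0.23070562]
tool_rot [[-9.45458267e-01  3.25742268e-01 -7.99914243e-04]
 [ 3.25743065e-01  9.45457499e-01 -1.25409698e-03]
 [ 3.47772524e-04 -1.44626288e-03 -9.99998894e-01]]
ft_force [-0.70549922 -0.66966809 -0.74430246]
wrist_torque [ 0.02970862 -0.01746039  0.0475312 ]
grip_width 0.08550457874896909
side {'intrinsics': array([[455.13259208,   0.        , 252.09751688],
       [  0.        , 455.13259208, 185.51290607],
       [  0.        ,   0.        ,   1.        ]]), 'R': array([[ 0.97765713, -0.20973422, -0.01407419],
       [-0.14996624, -0.64900333, -0.74585843],
       [ 0.14729784,  0.73130447, -0.66595579]]), 't': array([-0.45417592,  0.15617012,  1.30768124])}
top {'intrinsics': array([[379.52882441,   0.        , 257.60796708],
       [  0.        , 379.52882441, 192.94505621],
       [  0.        ,   0.        ,   1.        ]]), 'R': array([[-0.02546511, -0.99947969,  0.01979611],
       [-0.99674067,  0.02386903, -0.07706047],
       [ 0.07654786, -0.02169394, -0.99682987]]), 't': array([-0.01114461,  0.46831955,  1.40418556])}
wrist {'intrinsics': array([[297.31863964,   0.        , 250.98846558],
       [  0.        , 297.31863964, 192.80938241],
       [  0.        ,   0.        ,   1.        ]]), 'mount': array([[-3.36516861e-04, -9.44676505e-01, -3.28003335e-01,
         8.32019023e-02],
       [ 9.99999678e-01, -7.88359986e-05, -7.98901138e-04,
        -5.38440527e-04],
       [ 7.28844664e-04, -3.28003498e-01,  9.44676227e-01,
        -1.42294985e-01],
       [ 0.00000000e+00,  0.00000000e+00,  0.00000000e+00,
         1.00000000e+00]])}
```

View pics/side0.png

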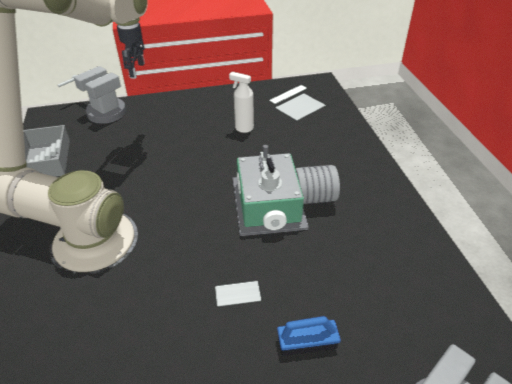

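View pics/top0.png

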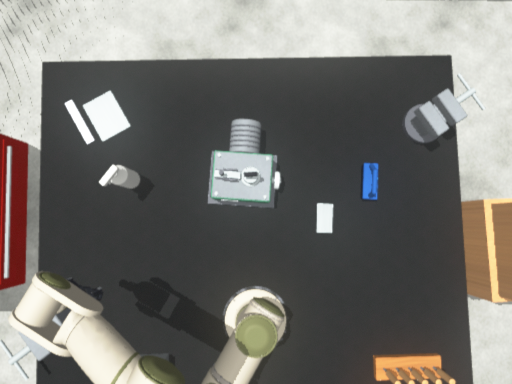

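View pics/wrist0.png

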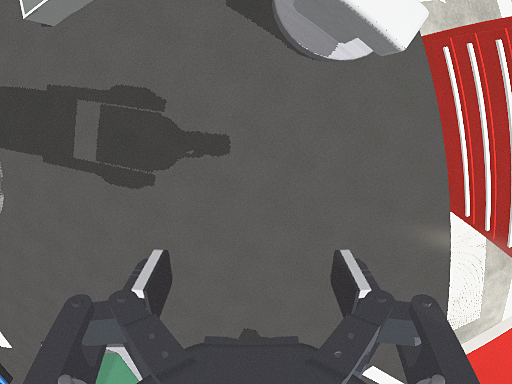

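The gearbox sits near the image centre (top view about (243,180)), with the motor pointing to world +x and the pulley to world −y. The knob is near top-view pixel (250,177) and the bolt is to its left. I'll zoom in on it.

```bash
python3 - <<'E'
import cv2
t=cv2.imread("pics/top0.png")[110:220,195:305]; s=cv2.imread("pics/side0.png")[135:245,220:350]
cv2.imwrite("pics/topz.png",cv2.resize(t,None,fx=5,fy=5,interpolation=cv2.INTER_CUBIC))
cv2.imwrite("pics/sidez.png",cv2.resize(s,None,fx=5,fy=5,interpolation=cv2.INTER_CUBIC))
E
```

```text
(no output)
```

View pics/topz.png

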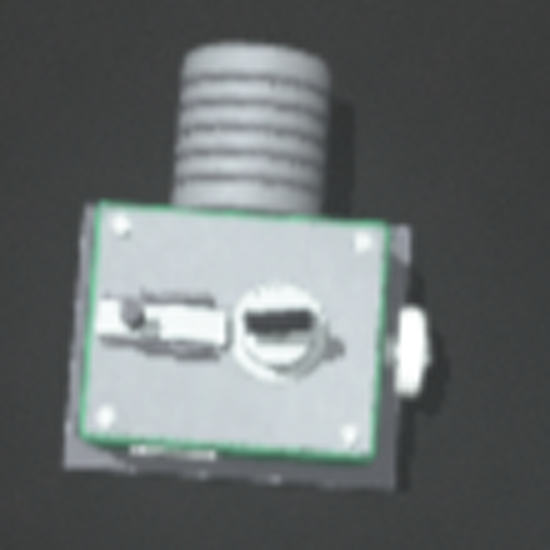

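View pics/sidez.png

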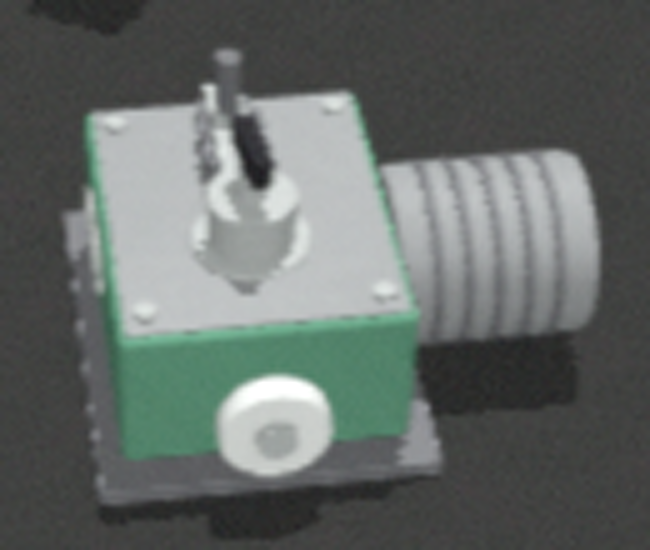

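```bash
cat > h.py <<'E'
import numpy as np, cv2
from rig import env, eyes
def ray(n,uv):
    p=eyes.camera_params(n);K=p["intrinsics"];R=np.array(p["R"]);t=np.array(p["t"])
    d=R.T@np.linalg.solve(K,[uv[0],uv[1],1]);return -R.T@t,d
def wray(uv,s):
    p=eyes.camera_params("wrist");K=p["intrinsics"];M=np.array(p["mount"])
    x=np.array([(uv[0]-K[0,2])/K[0,0],(uv[1]-K[1,2])/K[1,1]]);r=np.hypot(*x)
    d=np.r_[x/r*np.sin(r),np.cos(r)]; T=np.array(s["tool_rot"])
    return np.array(s["position"])+T@M[:3,3], T@(M[:3,:3]@d)
def onz(o,d,z): return o+d*(z-o[2])/d[2]
def tri(a,b):
    (o1,d1),(o2,d2)=a,b
    A=np.c_[d1,-d2];l=np.linalg.lstsq(A,o2-o1,rcond=None)[0]
    p,q=o1+l[0]*d1,o2+l[1]*d2;return (p+q)/2,np.linalg.norm(p-q)
E
python3 - <<'E'
from h import *
tz=lambda u,v:(195+u/5-.4,110+v/5-.4); sz=lambda u,v:(220+u/5-.4,135+v/5-.4)
c=[onz(*ray("top",tz(*p)),.110) for p in [(95,203),(388,222),(372,458),(82,438)]]
c2=[onz(*ray("side",sz(*p)),.110) for p in [(88,115),(352,95),(415,315),(122,338)]]
for a in c+c2: print(a.round(4))
print([np.linalg.norm(c[i]-c[i-1]).round(4) for i in range(4)],[np.linalg.norm(c2[i]-c2[i-1]).round(4) for i in range(4)])
for cc,(a,b) in ((c,(1,0)),(c2,(2,1))):
    d=cc[a]-cc[b]
    # side order: FL? print yaw of +y axis
    print("mid",np.mean(cc,0).round(4), np.degrees(np.arctan2(*(-d)[:2])))
print("knob top z.188",onz(*ray("top",tz(278,322)),.188))
print("knob tri",tri(ray("top",tz(278,322)),ray("side",sz(253,150))))
print("post",onz(*ray("top",tz(132,318)),.165),tri(ray("top",tz(132,313)),ray("side",sz(228,55))))
E
```

```text
[0.6158 0.1307 0.11  ]
[ 0.5977 -0.0758  0.11  ]
[ 0.4309 -0.0599  0.11  ]
[0.4498 0.1425 0.11  ]
[0.4498 0.1431 0.11  ]
[0.6137 0.1254 0.11  ]
[ 0.5939 -0.0749  0.11  ]
[ 0.4312 -0.0564  0.11  ]
[np.float64(0.1663), np.float64(0.2073), np.float64(0.1675), np.float64(0.2032)] [np.float64(0.2004), np.float64(0.1649), np.float64(0.2013), np.float64(0.1638)]
mid [0.5236 0.0344 0.11  ] 5.0026724458075895
mid [0.5221 0.0343 0.11  ] 5.6502680767860625
knob top z.188 [0.51832955 0.00390275 0.188     ]
knob tri (array([0.5194638 , 0.00386448, 0.1796393 ]), np.float64(0.00013445445964282922))
post [0.52623155 0.10202402 0.165     ] (array([0.52846694, 0.10138325, 0.17300068]), np.float64(0.00016294432695548777))
```

```bash
cat >> h.py <<'E'
from scipy.spatial.transform import Rotation as Ro
def Rdown(yx): # tool x at yaw yx deg, pointing down
    a=np.radians(yx);x=np.array([np.cos(a),np.sin(a),0]);z=np.array([0,0,-1.]);return np.c_[x,np.cross(z,x),z]
def delta(pos,yx,s=None):
    s=s or env.observe();T=np.array(s["tool_rot"])
    return (T.T@(np.array(pos)-s["position"])/.75).round(4), (Ro.from_matrix(T.T@Rdown(yx)).as_rotvec()/np.pi).round(4)
E
python3 - <<'E'
from h import *
print("bottle",onz(*ray("top",(128,179)),.0),tri(ray("top",(128,179)),ray("side",(244,130))))
tz=lambda u,v:(195+u/5-.4,110+v/5-.4)
a,b=[onz(*ray("top",tz(*p)),.188) for p in [(245,322),(312,318)]];print(a,b)
print(delta([.50,.0,.28],88))
E
```

```text
bottle [0.53389622 0.46553473 0.        ] (array([ 0.53537535,  0.47328338, -0.02389361]), np.float64(0.0028638199379568408))
[0.51883054 0.02573361 0.188     ] [ 0.52048002 -0.0186731   0.188     ]
(array([-0.6304, -0.5159, -0.0651]), array([-3.000e-04,  2.000e-04,  4.055e-01]))
```

```bash
python3 - <<'E'
from h import *
print(delta([.5195,.0042,.26],92))
E
```

```text
(array([-0.6531, -0.5021, -0.0385]), array([-3.000e-04,  1.000e-04,  3.833e-01]))
```

>>> jog_arm --deltas '[0, 0, -0.04, 0, 0, 0, -1, -0.653, -0.502, -0.04, 0, 0, 0.383, -1, -0.653, -0.502, -0.04, 0, 0, 0.383, -1, -0.653, -0.502, -0.04, 0, 0, 0.383, -1, -0.653, -0.502, -0.04, 0, 0, 0.383, -1, -0.653, -0.502, -0.04, 0, 0, 0.383, -1, -0.653, -0.502, -0.04, 0, 0, 0.383, -1, -0.653, -0.502, -0.04, 0, 0, 0.383, -1, -0.653, -0.502, -0.04, 0, 0, 0.383, -1, -0.653, -0.502, -0.04, 0, 0, 0.383, -1, -0.653, -0.502, -0.04, 0, 0, 0.383, -1, -0.653, -0.502, -0.04, 0, 0, 0.383, -1]' --grip_force 60

```text
time_s: 1.15
position: [0.4323, 0.1355, 0.2613]
tool_rot: [[-0.031, 1.0, -0.0], [1.0, 0.031, 0.0], [0.0, -0.0, -1.0]]
ft_force: [0.5, 1.0, -0.8]
grip_width: 0.0853
```

```bash
python3 - <<'E'
from h import *
print(delta([.5195,.0042,.26],92))
E
```

```text
(array([-0.1786,  0.1108,  0.0018]), array([-0.    , -0.    , -0.0012]))
```

>>> jog_arm --deltas '[-0.179, 0.111, 0, 0, 0, 0, -1, -0.179, 0.111, 0, 0, 0, 0, -1, -0.179, 0.111, 0, 0, 0, 0, -1, -0.179, 0.111, 0, 0, 0, 0, -1, -0.179, 0.111, 0, 0, 0, 0, -1, -0.179, 0.111, 0, 0, 0, 0, -1, -0.179, 0.111, 0, 0, 0, 0, -1]'

```text
time_s: 1.73
position: [0.5193, 0.0066, 0.261]
tool_rot: [[-0.036, 0.999, -0.001], [0.999, 0.036, 0.0], [0.0, -0.001, -1.0]]
ft_force: [-0.5, -0.4, -0.5]
grip_width: 0.0856
```

```bash
python3 - <<'E'
from h import *
s=env.observe();print(s["position"],s["ft_force"],s["qvel"].round(2), s["q"])
im=eyes.get_image("wrist")
cv2.imwrite("pics/wrist1.png",cv2.cvtColor(im,cv2.COLOR_RGB2BGR))
E
```

```text
[0.51932438 0.00664143 0.26104346] [-0.45722985 -0.40354109 -0.51470694] [ 1.28 -0.86  0.34  0.14 -0.02  0.  ] [-1.23491616e+01  1.75621038e+01  7.58377792e+01  1.22507558e-02
  8.66558236e+01 -1.43925808e+01]
```

View pics/wrist1.png

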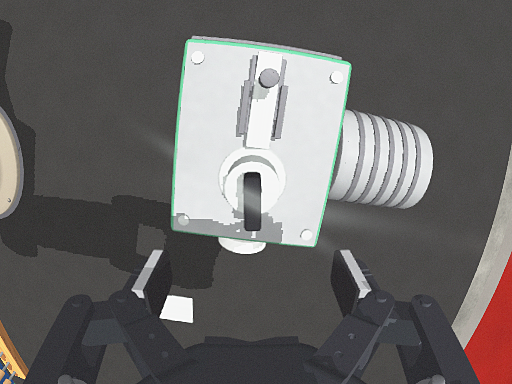

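```bash
python3 - <<'E'
import cv2
s=cv2.imread("pics/wrist1.png")[50:250,170:350]
cv2.imwrite("pics/wz1.png",cv2.resize(s,None,fx=3,fy=3,interpolation=cv2.INTER_CUBIC)) 
E
```

```text
(no output)
```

View pics/wz1.png

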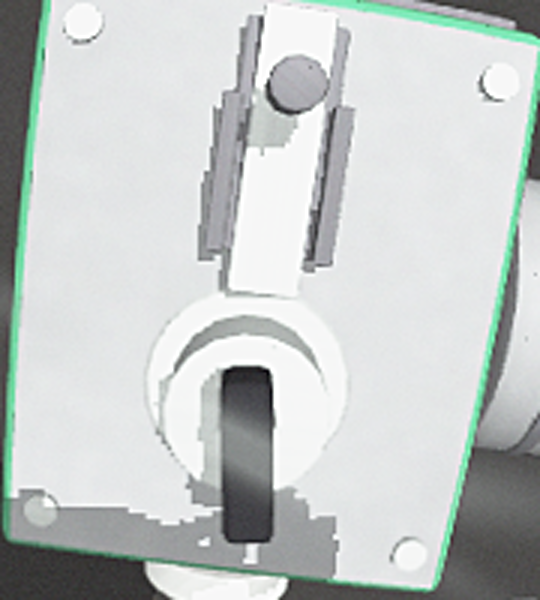

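```bash
python3 - <<'E'
from h import *
s={"position":np.array([.51932438,.00664143,.26104346]),"tool_rot":np.array(env.observe()["tool_rot"])}
w=lambda u,v:(170+u/3-.33,50+v/3-.33)
f=lambda u,v,z:onz(*wray(w(u,v),s),z)
for p in [(226,541),(271,541),(222,430),(273,430),(248,368),(248,541),(248,400)]: print(p,f(*p,.188))
print("end low",f(248,368,.166))
print("post top", f(299,83,.170))
# sleeve disc at .146, post
g=cv2.cvtColor(cv2.imread("pics/wrist1.png"),cv2.COLOR_BGR2GRAY)
for v in (190,200,210,220): print(v,g[v,238:268])
c=[f(*p,.110) for p in [(48,0),(540,37),(437,592),(5,540)]]
print(c)
m=np.mean([f(*p,.118) for p in [(83,21),(500,82),(409,554),(41,510)]],0);print("bolts mid",m)
E
```

```text
(226, 541) [ 0.51644235 -0.01648966  0.188     ]
(271, 541) [ 0.52853184 -0.01604938  0.188     ]
(222, 430) [0.5145089  0.01506329 0.188     ]
(273, 430) [0.5275455  0.01554176 0.188     ]
(248, 368) [0.52053676 0.03171553 0.188     ]
(248, 541) [ 0.52235195 -0.01626734  0.188     ]
(248, 400) [0.52085184 0.02333528 0.188     ]
end low [0.52082883 0.02572544 0.166     ]
post top [0.53098873 0.10343143 0.17      ]
190 [202 205 202 209 192 150 130 132 131 125 123 122 116 111 112 110 101 103
  96  97  90  87  70 124 250 252 247 246 246 246]
200 [196 205 204 205 216 174 126 133 139 137 138 136 138 140 140 137 139 141
 138 141 139 137 122 238 251 246 245 245 245 245]
210 [187 195 200 198 206 164  67  75  80  86  86  94  93  99 102 107 112 114
 118 125 124 127 113 241 252 247 247 247 245 239]
220 [236 239 221 173 187 155  81  54  58  70  67  68  72  62  68  69  62  70
  67  71  67  66  51 133 166 158 160 159 161 161]
[array([0.45203923, 0.13355217, 0.11      ]), array([0.6141075 , 0.12958203, 0.11      ]), array([ 0.59721211, -0.07483815,  0.11      ]), array([ 0.43290548, -0.05894931,  0.11      ])]
bolts mid [0.52402219 0.03511736 0.118     ]
```

```bash
python3 - <<'E'
from h import *
s=env.observe();print(s["position"],s["time_s"]);print(delta([.5205,.005,.158],92.5))
E
```

```text
[0.51917882 0.00711038 0.26130045] 1.7833
(array([-0.0029,  0.0017,  0.1377]), array([-0.0001, -0.0001, -0.0022]))
```

>>> jog_arm --deltas '[-0.003, 0.002, 0.03, 0, 0, -0.0022, -1, -0.003, 0.002, 0.07, 0, 0, -0.0022, -1, -0.003, 0.002, 0.105, 0, 0, -0.0022, -1, -0.003, 0.002, 0.127, 0, 0, -0.0022, -1, -0.003, 0.002, 0.137, 0, 0, -0.0022, -1, -0.003, 0.002, 0.137, 0, 0, -0.0022, -1, -0.003, 0.002, 0.137, 0, 0, -0.0022, -1, -0.003, 0.002, 0.137, 0, 0, -0.0022, -1]'

```text
time_s: 2.45
position: [0.5218, 0.0044, 0.16]
tool_rot: [[-0.043, 0.999, 0.003], [0.999, 0.043, -0.001], [-0.001, 0.002, -1.0]]
ft_force: [-0.5, -0.2, 0.4]
grip_width: 0.0856
```

```bash
python3 - <<'E'
from h import *
s=env.observe();print(s["position"],s["ft_force"],s["tool_rot"])
cv2.imwrite("pics/wrist2.png",cv2.cvtColor(eyes.get_image("wrist"),cv2.COLOR_RGB2BGR))
E
```

```text
[0.52181855 0.00437691 0.1599977 ] [-0.49417214 -0.20827969  0.36889602] [[-4.32646006e-02  9.99060505e-01  2.50636963e-03]
 [ 9.99063428e-01  4.32661232e-02 -5.56475612e-04]
 [-6.64393703e-04  2.47994654e-03 -9.99996704e-01]]
```

View pics/wrist2.png

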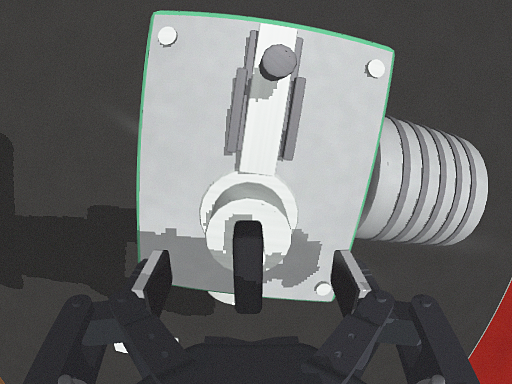

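>>> jog_arm --deltas '[0, -0.002, 0.001, 0, 0, 0, -1, 0, -0.002, 0.001, 0, 0, 0, 0.5, 0, -0.002, 0.001, 0, 0, 0, 0.6, 0, -0.002, 0.001, 0, 0, 0, 1, 0, -0.002, 0.001, 0, 0, 0, 1, 0, -0.002, 0.001, 0, 0, 0, 1, 0, -0.002, 0.001, 0, 0, 0, 1, 0, -0.002, 0.001, 0, 0, 0, 1]' --grip_force 60

```text
time_s: 3.17
position: [0.5201, 0.004, 0.158]
tool_rot: [[-0.043, 0.999, 0.001], [0.999, 0.043, -0.0], [-0.0, 0.001, -1.0]]
ft_force: [0.8, 0.7, 0.4]
grip_width: 0.0147
```

>>> jog_arm --deltas '[0, 0, 0, 0, 0, 0, 1, 0, 0, 0, 0, 0, 0, 1, 0, 0, 0, 0, 0, 0, 1, 0, 0, 0, 0, 0, 0, 1]'

```text
time_s: 3.5
position: [0.5201, 0.004, 0.158]
tool_rot: [[-0.043, 0.999, 0.001], [0.999, 0.043, -0.0], [-0.0, 0.001, -1.0]]
ft_force: [2.2, 0.5, 0.9]
grip_width: 0.0147
```

```bash
python3 - <<'E'
from h import *
s=env.observe();print(s["position"],s["ft_force"],s["wrist_torque"],s["grip_width"],s["time_s"])
cv2.imwrite("pics/wrist3.png",cv2.cvtColor(eyes.get_image("wrist"),cv2.COLOR_RGB2BGR))
E
```

```text
[0.52005937 0.00404999 0.15795786] [2.23844357 0.50748422 0.89095524] [ 0.02870018 -0.39184388 -0.01318337] 0.014680093882953245 3.5
```

View pics/wrist3.png

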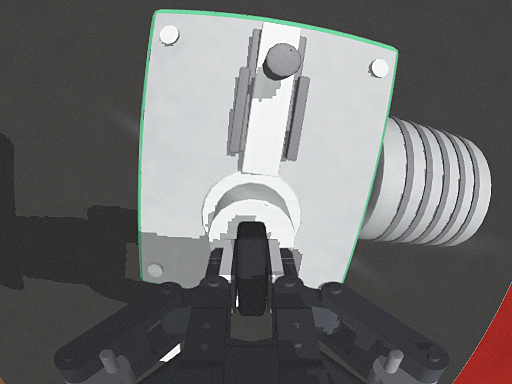

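>>> jog_arm --deltas '[0, 0, 0.002, 0, 0, 0, 1, 0, 0, 0.004, 0, 0, 0, 1, 0, 0, 0.004, 0, 0, 0, 1, 0, 0, 0.004, 0, 0, 0, 1]'

```text
time_s: 3.88
position: [0.52, 0.004, 0.1547]
tool_rot: [[-0.043, 0.999, 0.0], [0.999, 0.043, 0.0], [-0.0, 0.0, -1.0]]
ft_force: [2.9, 0.8, -0.0]
grip_width: 0.0147
```

>>> jog_arm --deltas '[0, 0, 0.002, 0, 0, 0, 1, 0, 0, 0.002, 0, 0, 0, 1, 0, 0, 0.002, 0, 0, 0, 1]'

```text
time_s: 4.13
position: [0.5199, 0.0041, 0.1532]
tool_rot: [[-0.043, 0.999, 0.0], [0.999, 0.043, -0.0], [-0.0, 0.0, -1.0]]
ft_force: [4.4, 0.4, 0.6]
grip_width: 0.0148
```

```bash
python3 - <<'E'
from h import *
s=env.observe();print(s["position"],s["ft_force"],s["wrist_torque"])
im=cv2.cvtColor(eyes.get_image("wrist"),cv2.COLOR_RGB2BGR)
a=cv2.imread("pics/wrist3.png")
cv2.imwrite("pics/w34.png",cv2.resize(np.hstack([a[170:340,170:340],im[170:340,170:340]]),None,fx=2.3,fy=2.3))
E
```

```text
[0.51994224 0.00405472 0.15323132] [4.4184663  0.43388259 0.55611309] [ 0.08720227 -0.76132889 -0.04312994]
```

View pics/w34.png

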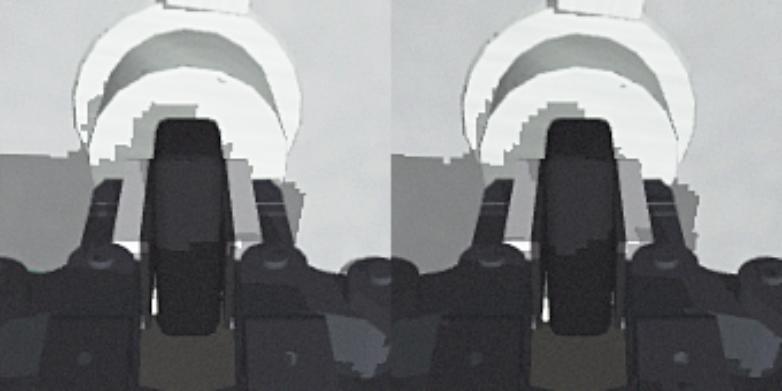

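>>> jog_arm --deltas '[0, 0.0005, 0.001, 0, 0, 0, 1, 0, 0.0005, 0.0017, 0, 0, 0, 1, 0, 0.0005, 0.0017, 0, 0, 0, 1]'

```text
time_s: 4.43
position: [0.52, 0.0041, 0.152]
tool_rot: [[-0.043, 0.999, -0.0], [0.999, 0.043, -0.0], [-0.0, -0.0, -1.0]]
ft_force: [2.8, -0.4, 2.6]
grip_width: 0.015
```

>>> jog_arm --deltas '[0, 0.0005, 0.001, 0, 0, 0, 1, 0, 0.0005, 0.0017, 0, 0, 0, 1, 0, 0.0005, 0.0017, 0, 0, 0, 1]'

```text
time_s: 4.68
position: [0.5201, 0.0041, 0.1505]
tool_rot: [[-0.043, 0.999, -0.001], [0.999, 0.043, 0.0], [0.0, -0.001, -1.0]]
ft_force: [0.9, -1.2, 1.6]
grip_width: 0.0146
```

>>> jog_arm --deltas '[0, 0, 0.001, 0, 0, 0, 1, 0, 0, 0.0017, 0, 0, 0, 1, 0, 0, 0.0017, 0, 0, 0, 1]'

```text
time_s: 4.93
position: [0.5202, 0.0041, 0.1493]
tool_rot: [[-0.043, 0.999, -0.001], [0.999, 0.043, 0.0], [0.0, -0.001, -1.0]]
ft_force: [-1.1, -0.3, 2.2]
grip_width: 0.0149
```

>>> jog_arm --deltas '[0, 0, 0.001, 0, 0, 0, 1, 0, 0, 0.0017, 0, 0, 0, 1, 0, 0, 0.0017, 0, 0, 0, 1]'

```text
time_s: 5.18
position: [0.5203, 0.0041, 0.1481]
tool_rot: [[-0.043, 0.999, -0.001], [0.999, 0.043, 0.0], [0.0, -0.001, -1.0]]
ft_force: [-1.4, -0.5, 2.5]
grip_width: 0.0147
```

>>> jog_arm --deltas '[0, 0, 0.001, 0, 0, 0, 1, 0, 0, 0.0017, 0, 0, 0, 1, 0, 0, 0.0017, 0, 0, 0, 1]'

```text
time_s: 5.43
position: [0.5203, 0.0041, 0.1473]
tool_rot: [[-0.043, 0.999, -0.0], [0.999, 0.043, -0.0], [-0.0, -0.0, -1.0]]
ft_force: [-3.1, -1.0, 5.9]
grip_width: 0.0149
```

>>> jog_arm --deltas '[0, -0.0003, 0.001, 0, 0, 0, 1, 0, -0.0003, 0.001, 0, 0, 0, 1, 0, -0.0003, 0.001, 0, 0, 0, 1]'

```text
time_s: 5.68
position: [0.5203, 0.0041, 0.1469]
tool_rot: [[-0.043, 0.999, 0.001], [0.999, 0.043, -0.0], [-0.0, 0.001, -1.0]]
ft_force: [-2.4, 0.6, 9.3]
grip_width: 0.0147
```

>>> jog_arm --deltas '[0, 0, 0.0007, 0, 0, 0, 1, 0, 0, 0.0007, 0, 0, 0, 1]'

```text
time_s: 5.85
position: [0.5204, 0.0041, 0.1466]
tool_rot: [[-0.043, 0.999, 0.001], [0.999, 0.043, -0.0], [-0.0, 0.001, -1.0]]
ft_force: [-4.1, -0.1, 11.3]
grip_width: 0.0146
```

>>> jog_arm --deltas '[0, 0, 0, 0, 0, 0.0083, 1, 0, 0, 0, 0, 0, 0.0167, 1, 0, 0, 0, 0, 0, 0.025, 1, 0, 0, 0, 0, 0, 0.0333, 1, 0, 0, 0, 0, 0, 0.0333, 1]'

```text
time_s: 6.27
position: [0.5203, 0.0041, 0.1466]
tool_rot: [[0.063, 0.998, 0.001], [0.998, -0.063, -0.0], [-0.0, 0.001, -1.0]]
ft_force: [-3.9, -1.5, 10.8]
grip_width: 0.0148
```

```bash
python3 - <<'E'
from h import *
s=env.observe();print(s["position"],s["ft_force"],s["wrist_torque"])
E
```

```text
[0.5202716  0.00406976 0.14660521] [-3.91660616 -1.46998614 10.83362528] [-0.06073145  0.80280004  0.04397006]
```

Still tooth on tooth (10.8 N). I'll keep rocking the same way.

>>> jog_arm --deltas '[0, 0, 0, 0, 0, 0.0083, 1, 0, 0, 0, 0, 0, 0.0167, 1, 0, 0, 0, 0, 0, 0.025, 1, 0, 0, 0, 0, 0, 0.0333, 1, 0, 0, 0, 0, 0, 0.0333, 1]'

```text
time_s: 6.68
position: [0.5201, 0.0041, 0.1466]
tool_rot: [[0.167, 0.986, 0.0], [0.986, -0.167, -0.0], [-0.0, 0.0, -1.0]]
ft_force: [-4.2, -0.1, 12.0]
grip_width: 0.0149
```

>>> jog_arm --deltas '[0, 0, 0, 0, 0, 0.0083, 1, 0, 0, 0, 0, 0, 0.0167, 1, 0, 0, 0, 0, 0, 0.025, 1, 0, 0, 0, 0, 0, 0.0333, 1, 0, 0, 0, 0, 0, 0.0333, 1]'

```text
time_s: 7.1
position: [0.52, 0.0041, 0.1466]
tool_rot: [[0.269, 0.963, 0.0], [0.963, -0.269, -0.0], [-0.0, 0.0, -1.0]]
ft_force: [-5.5, -1.1, 12.5]
grip_width: 0.0144
```

>>> jog_arm --deltas '[-0.0002, -0.0007, 0, 0, 0, 0.0083, 1, -0.0002, -0.0007, 0, 0, 0, 0.0167, 1, -0.0002, -0.0007, 0, 0, 0, 0.025, 1, -0.0002, -0.0007, 0, 0, 0, 0.0333, 1, -0.0002, -0.0007, 0, 0, 0, 0.0333, 1]'

```text
time_s: 7.52
position: [0.5198, 0.0042, 0.1466]
tool_rot: [[0.368, 0.93, 0.001], [0.93, -0.368, -0.0], [0.0, 0.001, -1.0]]
ft_force: [-3.8, -0.0, 10.3]
grip_width: 0.0149
```

>>> jog_arm --deltas '[0, 0, 0, 0, 0, 0.0083, 1, 0, 0, 0, 0, 0, 0.0167, 1, 0, 0, 0, 0, 0, 0.025, 1, 0, 0, 0, 0, 0, 0.0333, 1, 0, 0, 0, 0, 0, 0.0333, 1]'

```text
time_s: 7.93
position: [0.5196, 0.0042, 0.1466]
tool_rot: [[0.463, 0.886, 0.001], [0.886, -0.463, -0.0], [0.0, 0.001, -1.0]]
ft_force: [-5.6, -0.1, 11.6]
grip_width: 0.0147
```

>>> jog_arm --deltas '[-0.0004, -0.0007, 0, 0, 0, 0.0083, 1, -0.0004, -0.0007, 0, 0, 0, 0.0167, 1, -0.0004, -0.0007, 0, 0, 0, 0.025, 1, -0.0004, -0.0007, 0, 0, 0, 0.0333, 1, -0.0004, -0.0007, 0, 0, 0, 0.0333, 1]'

```text
time_s: 8.35
position: [0.5194, 0.0043, 0.1466]
tool_rot: [[0.553, 0.833, 0.001], [0.833, -0.553, 0.0], [0.001, 0.001, -1.0]]
ft_force: [-2.2, 0.9, 10.6]
grip_width: 0.0147
```

```bash
python3 - <<'E'
from h import *
s=env.observe();print(s["position"],s["ft_force"],s["wrist_torque"],s["q"])
cv2.imwrite("pics/wrist5.png",cv2.cvtColor(eyes.get_image("wrist"),cv2.COLOR_RGB2BGR))
E
```

```text
[0.51940111 0.00427766 0.1465791 ] [-2.24193387  0.87401422 10.60370198] [0.17812228 0.53676541 0.07965248] [-1.26148662e+01  2.33534196e+01  8.71055448e+01  2.60785458e-02
  6.94629292e+01  2.09587460e+01]
```

View pics/wrist5.png

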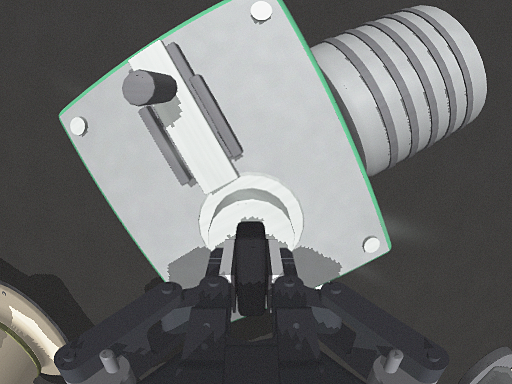

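The knob is turning with the jaws (bar at (252,270) between the pads). I'll keep sweeping.

>>> jog_arm --deltas '[0, 0, 0, 0, 0, 0.0083, 1, 0, 0, 0, 0, 0, 0.0167, 1, 0, 0, 0, 0, 0, 0.025, 1, 0, 0, 0, 0, 0, 0.0333, 1, 0, 0, 0, 0, 0, 0.0333, 1]'

```text
time_s: 8.82
position: [0.5192, 0.0043, 0.1457]
tool_rot: [[0.637, 0.771, 0.0], [0.771, -0.637, 0.0], [0.001, -0.0, -1.0]]
ft_force: [-1.1, 2.0, 2.1]
grip_width: 0.0146
```

>>> jog_arm --deltas '[-0.0003, -0.0003, 0, 0, 0, 0.0083, 1, -0.0003, -0.0003, 0, 0, 0, 0.0167, 1, -0.0003, -0.0003, 0, 0, 0, 0.025, 1, -0.0003, -0.0003, 0, 0, 0, 0.0333, 1, -0.0003, -0.0003, 0, 0, 0, 0.0333, 1]'

```text
time_s: 9.23
position: [0.519, 0.0044, 0.1457]
tool_rot: [[0.713, 0.701, 0.0], [0.701, -0.713, 0.001], [0.001, -0.0, -1.0]]
ft_force: [-0.1, 2.7, 2.9]
grip_width: 0.0145
```

>>> jog_arm --deltas '[0, 0, 0, 0, 0, -0.0083, 1, 0, 0, 0, 0, 0, -0.0167, 1, 0, 0, 0.0015, 0, 0, -0.0167, 1, 0, 0, 0.0015, 0, 0, -0.0167, 1]'

```text
time_s: 9.57
position: [0.519, 0.0043, 0.1444]
tool_rot: [[0.675, 0.737, 0.0], [0.737, -0.675, 0.0], [0.001, -0.0, -1.0]]
ft_force: [-0.4, 3.1, 1.9]
grip_width: 0.0146
```

```bash
python3 - <<'E'
from h import *
s=env.observe();print(s["position"],s["ft_force"],s["wrist_torque"])
E
```

```text
[0.51896425 0.00429803 0.14436467] [-0.38068983  3.08826001  1.85078786] [ 0.47803327 -0.15201406 -0.00698502]
```

Force stays slack at about 2 N, so the teeth are in. I'll push on in small checked steps.

>>> jog_arm --deltas '[0, 0, 0.001, 0, 0, 0, 1, 0, 0, 0.002, 0, 0, 0, 1, 0, 0, 0.002, 0, 0, 0, 1, 0, 0, 0.002, 0, 0, 0, 1]'

```text
time_s: 9.9
position: [0.5189, 0.0042, 0.1429]
tool_rot: [[0.676, 0.737, 0.0], [0.737, -0.676, 0.0], [0.0, -0.0, -1.0]]
ft_force: [1.7, 4.4, 0.7]
grip_width: 0.0149
```

>>> jog_arm --deltas '[0.0005, -0.0002, 0.001, 0, 0, 0, 1, 0.0005, -0.0002, 0.002, 0, 0, 0, 1, 0.0005, -0.0002, 0.003, 0, 0, 0, 1, 0.0005, -0.0002, 0.003, 0, 0, 0, 1]'

```text
time_s: 10.23
position: [0.519, 0.0043, 0.1407]
tool_rot: [[0.676, 0.737, -0.0], [0.737, -0.676, -0.0], [-0.0, 0.0, -1.0]]
ft_force: [0.8, 1.6, 1.5]
grip_width: 0.0144
```

>>> jog_arm --deltas '[0.0003, 0, 0.001, 0, 0, 0, 1, 0.0003, 0, 0.002, 0, 0, 0, 1, 0.0003, 0, 0.003, 0, 0, 0, 1, 0.0003, 0, 0.003, 0, 0, 0, 1]'

```text
time_s: 10.57
position: [0.519, 0.0044, 0.1383]
tool_rot: [[0.676, 0.737, -0.0], [0.737, -0.676, -0.0], [-0.0, -0.0, -1.0]]
ft_force: [0.4, -0.2, 0.8]
grip_width: 0.0146
```

>>> jog_arm --deltas '[0, 0, 0.001, 0, 0, 0, 1, 0, 0, 0.002, 0, 0, 0, 1, 0, 0, 0.003, 0, 0, 0, 1, 0, 0, 0.003, 0, 0, 0, 1]'

```text
time_s: 10.9
position: [0.5191, 0.0045, 0.1361]
tool_rot: [[0.676, 0.737, -0.0], [0.737, -0.676, -0.0], [-0.0, -0.0, -1.0]]
ft_force: [0.1, -0.2, 0.3]
grip_width: 0.0145
```

>>> jog_arm --deltas '[0, 0, 0.001, 0, 0, 0, 1, 0, 0, 0.0015, 0, 0, 0, 1, 0, 0, 0.0015, 0, 0, 0, 1]'

```text
time_s: 11.15
position: [0.5191, 0.0045, 0.1351]
tool_rot: [[0.676, 0.737, -0.0], [0.737, -0.676, -0.0], [-0.0, -0.0, -1.0]]
ft_force: [-0.9, -0.7, 1.6]
grip_width: 0.0146
```

Close to home. Small steps until the hard stop shows.

>>> jog_arm --deltas '[0, 0, 0.0013, 0, 0, 0, 1, 0, 0, 0.0013, 0, 0, 0, 1, 0, 0, 0.0013, 0, 0, 0, 1]'

```text
time_s: 11.4
position: [0.5191, 0.0045, 0.1341]
tool_rot: [[0.676, 0.737, -0.0], [0.737, -0.676, -0.0], [-0.0, -0.0, -1.0]]
ft_force: [-1.2, -0.9, 3.2]
grip_width: 0.0148
```

>>> jog_arm --deltas '[0, 0, 0.0007, 0, 0, 0, 1, 0, 0, 0.0007, 0, 0, 0, 1, 0, 0, 0.0007, 0, 0, 0, 1]'

```text
time_s: 11.65
position: [0.5192, 0.0045, 0.134]
tool_rot: [[0.676, 0.737, 0.0], [0.737, -0.676, -0.0], [0.0, 0.0, -1.0]]
ft_force: [-1.5, -0.9, 6.5]
grip_width: 0.0151
```

>>> jog_arm --deltas '[0, 0, 0.0007, 0, 0, 0, 1, 0, 0, 0.0013, 0, 0, 0, 1, 0, 0, 0.0013, 0, 0, 0, 1]'

```text
time_s: 11.9
position: [0.5193, 0.0046, 0.1339]
tool_rot: [[0.676, 0.737, 0.001], [0.737, -0.676, -0.0], [0.001, 0.001, -1.0]]
ft_force: [-4.4, -0.7, 12.3]
grip_width: 0.0152
```

```bash
python3 - <<'E'
from h import *
s=env.observe();print(s["position"],s["ft_force"],s["wrist_torque"])
E
```

```text
[0.51927683 0.00455893 0.13385591] [-4.41420056 -0.74325767 12.29518319] [0.03857613 0.73109439 0.01051845]
```

>>> jog_arm --deltas '[0, 0, 0, 0, 0, 0, 0.4, 0, 0, 0, 0, 0, 0, 0, 0, 0, 0, 0, 0, 0, -0.5, 0, 0, 0, 0, 0, 0, -0.5, 0, 0, 0, 0, 0, 0, -0.5, 0, 0, 0, 0, 0, 0, -0.5]'

```text
time_s: 12.4
position: [0.5191, 0.0046, 0.1325]
tool_rot: [[0.676, 0.737, -0.0], [0.737, -0.676, 0.0], [-0.0, -0.0, -1.0]]
ft_force: [-0.6, 0.5, 0.6]
grip_width: 0.0642
```

>>> jog_arm --deltas '[0, 0, -0.02, 0, 0, 0, -0.5, 0, 0, -0.06, 0, 0, 0, -0.5, 0, 0, -0.11, 0, 0, 0, -0.5, 0, 0, -0.16, 0, 0, 0, -0.5, 0, 0, -0.16, 0, 0, 0, -0.5, 0, 0, -0.16, 0, 0, 0, -0.5]'

```text
time_s: 12.9
position: [0.5197, 0.0045, 0.2543]
tool_rot: [[0.676, 0.737, 0.004], [0.737, -0.676, -0.001], [0.002, 0.004, -1.0]]
ft_force: [0.1, -0.0, -0.7]
grip_width: 0.0639
```

```bash
python3 - <<'E'
from h import *
s=env.observe();print(s["position"],s["ft_force"],s["grip_width"],s["time_s"])
for yx in (84.7,-95.3): print(delta([.5275,.1015,.25],yx))
for n in ("wrist","side"): cv2.imwrite(f"pics/{n}6.png",cv2.cvtColor(eyes.get_image(n),cv2.COLOR_RGB2BGR))
im=cv2.imread("pics/side6.png")[135:245,220:350]
cv2.imwrite("pics/side6z.png",cv2.resize(im,None,fx=4,fy=4,interpolation=cv2.INTER_CUBIC))
E
```

```text
[0.51968352 0.00452222 0.25428411] [ 0.10630357 -0.0268342  -0.7179169 ] 0.06393139639798599 12.9
(array([ 0.1024, -0.0797,  0.0056]), array([ 0.0013, -0.0003, -0.2066]))
(array([ 0.1024, -0.0797,  0.0056]), array([-4.000e-04, -1.700e-03,  7.934e-01]))
```

View pics/wrist6.png

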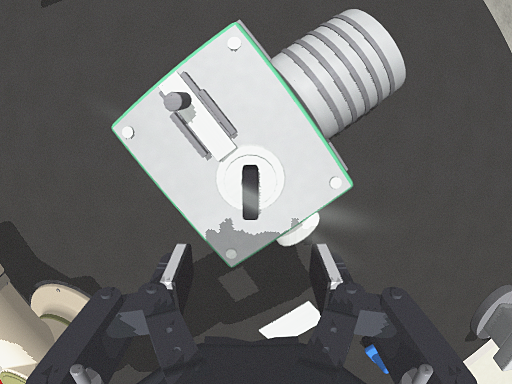

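View pics/side6z.png

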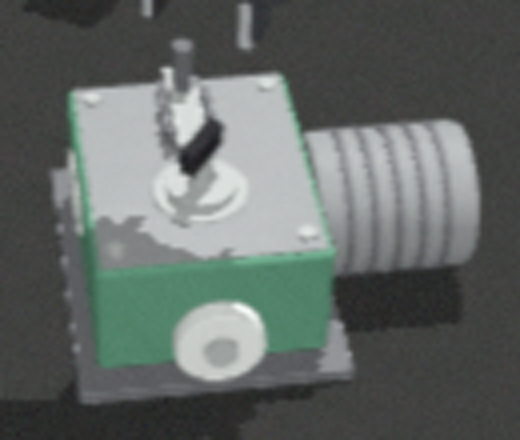

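```bash
python3 - <<'E'
from h import *
print(delta([.529,.1035,.22],84.7))
E
```

```text
(array([ 0.1065, -0.0788,  0.0422]), array([-6.000e-04,  1.000e-04, -2.067e-01]))
```

>>> jog_arm --deltas '[0.1065, -0.079, 0.042, 0, 0, -0.207, -0.5, 0.1065, -0.079, 0.042, 0, 0, -0.207, -0.5, 0.1065, -0.079, 0.042, 0, 0, -0.207, -0.5, 0.1065, -0.079, 0.042, 0, 0, -0.207, -0.5, 0.1065, -0.079, 0.042, 0, 0, -0.207, -0.5, 0.1065, -0.079, 0.042, 0, 0, -0.207, -0.5, 0.1065, -0.079, 0.042, 0, 0, -0.207, -0.5, 0.1065, -0.079, 0.042, 0, 0, -0.207, -0.5]'

```text
time_s: 13.67
position: [0.529, 0.1035, 0.2199]
tool_rot: [[0.093, 0.996, -0.002], [0.996, -0.093, 0.0], [-0.0, -0.002, -1.0]]
ft_force: [-1.0, -0.8, -0.6]
grip_width: 0.0639
```

```bash
python3 - <<'E'
from h import *
s=env.observe();print(s["position"],s["tool_rot"],delta([.529,.1035,.138],84.7))
cv2.imwrite("pics/wrist7.png",cv2.cvtColor(eyes.get_image("wrist"),cv2.COLOR_RGB2BGR))
E
```

```text
[0.52901713 0.10348303 0.21994016] [[ 9.27174330e-02  9.95689410e-01 -2.46489756e-03]
 [ 9.95692447e-01 -9.27175613e-02  6.23787745e-05]
 [-1.66429406e-04 -2.46006348e-03 -9.99996960e-01]] (array([0.    , 0.0002, 0.1093]), array([-0.0008,  0.0001, -0.0001]))
```

View pics/wrist7.png

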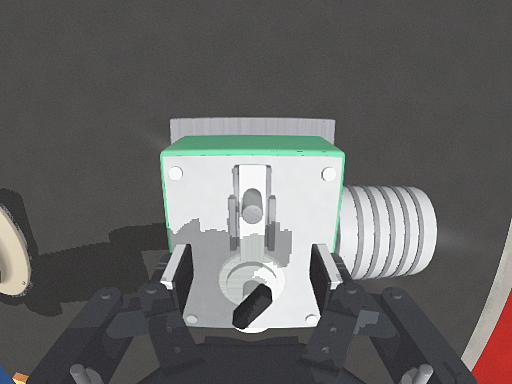

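```bash
python3 - <<'E'
from h import *
print(onz(*wray((253,214),env.observe()),.170))
E
```

```text
[0.53181984 0.10419684 0.17      ]
```

>>> jog_arm --deltas '[0, 0, 0.03, 0, 0, 0, -0.5, 0, 0, 0.06, 0, 0, 0, -0.5, 0, 0, 0.085, 0, 0, 0, -0.5, 0, 0, 0.095, 0, 0, 0, -0.5, 0, 0, 0.095, 0, 0, 0, -0.5]'

```text
time_s: 14.13
position: [0.5286, 0.1034, 0.1483]
tool_rot: [[0.092, 0.996, -0.004], [0.996, -0.092, 0.0], [-0.0, -0.004, -1.0]]
ft_force: [0.5, -0.0, -0.8]
grip_width: 0.0638
```

```bash
python3 - <<'E'
from h import *
s=env.observe();print(s["position"],s["ft_force"])
cv2.imwrite("pics/wrist8.png",cv2.cvtColor(eyes.get_image("wrist"),cv2.COLOR_RGB2BGR))
E
```

```text
[0.52859243 0.10339172 0.14825012] [ 4.77228652e-01 -1.77693890e-04 -7.57390555e-01]
```

View pics/wrist8.png

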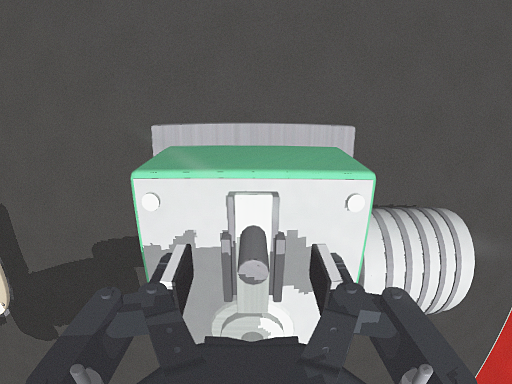

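>>> jog_arm --deltas '[0, 0, 0.006, 0, 0, 0, -0.5, 0, 0, 0.012, 0, 0, 0, -0.5, 0, 0, 0.012, 0, 0, 0, 0.3, 0, 0, 0.012, 0, 0, 0, 0.7, 0, 0, 0.012, 0, 0, 0, 1, 0, 0, 0.012, 0, 0, 0, 1, 0, 0, 0.012, 0, 0, 0, 1, 0, 0, 0.012, 0, 0, 0, 1]' --grip_force 40

```text
time_s: 14.85
position: [0.5296, 0.1035, 0.1414]
tool_rot: [[0.091, 0.996, 0.001], [0.996, -0.091, 0.0], [0.0, 0.001, -1.0]]
ft_force: [-1.1, 0.5, 3.0]
grip_width: 0.0147
```

```bash
python3 - <<'E'
from h import *
s=env.observe();print(s["position"],s["ft_force"],s["grip_width"])
cv2.imwrite("pics/wrist9.png",cv2.cvtColor(eyes.get_image("wrist"),cv2.COLOR_RGB2BGR))
E
```

```text
[0.52960809 0.10351916 0.14135566] [-1.11299692  0.47309281  3.01544172] 0.014738258951986662
```

View pics/wrist9.png

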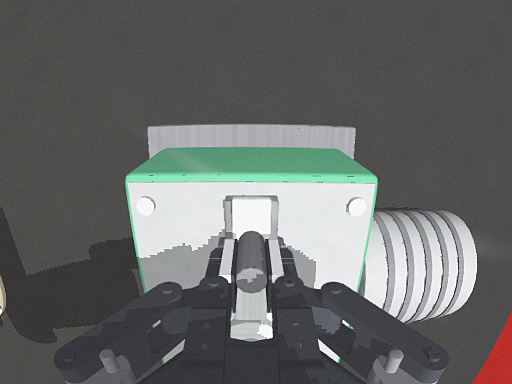

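>>> jog_arm --deltas '[-0.003, 0, 0, 0, 0, 0, 1, -0.006, 0, 0, 0, 0, 0, 1, -0.009, 0, 0, 0, 0, 0, 1, -0.012, 0, 0, 0, 0, 0, 1, -0.012, 0, 0, 0, 0, 0, 1]'

```text
time_s: 15.32
position: [0.5287, 0.0941, 0.1413]
tool_rot: [[0.092, 0.996, 0.001], [0.996, -0.092, -0.0], [-0.0, 0.001, -1.0]]
ft_force: [-0.8, 0.5, 5.7]
grip_width: 0.0147
```

>>> jog_arm --deltas '[-0.003, 0, 0, 0, 0, 0, 1, -0.006, 0, 0, 0, 0, 0, 1, -0.009, 0, 0, 0, 0, 0, 1, -0.012, 0, 0, 0, 0, 0, 1, -0.012, 0, 0, 0, 0, 0, 1]'

```text
time_s: 15.73
position: [0.5278, 0.0851, 0.1413]
tool_rot: [[0.092, 0.996, 0.001], [0.996, -0.092, -0.0], [-0.0, 0.001, -1.0]]
ft_force: [-1.0, 0.2, 5.7]
grip_width: 0.0147
```

>>> jog_arm --deltas '[-0.001, 0, 0, 0, 0, 0, 1, -0.002, 0, 0, 0, 0, 0, 1, -0.003, 0, 0, 0, 0, 0, 1, -0.003, 0, 0, 0, 0, 0, 1]'

```text
time_s: 16.07
position: [0.5277, 0.084, 0.1413]
tool_rot: [[0.091, 0.996, 0.001], [0.996, -0.091, 0.002], [0.002, 0.001, -1.0]]
ft_force: [-0.4, 6.7, 5.6]
grip_width: 0.0143
```

>>> jog_arm --deltas '[-0.001, 0, 0, 0, 0, 0, 1, -0.002, 0, 0, 0, 0, 0, 1, -0.002, 0, 0, 0, 0, 0, 1]'

```text
time_s: 16.32
position: [0.5277, 0.0839, 0.1414]
tool_rot: [[0.091, 0.996, 0.002], [0.996, -0.091, 0.005], [0.005, 0.001, -1.0]]
ft_force: [0.8, 14.0, 5.5]
grip_width: 0.0149
```

>>> jog_arm --deltas '[0, 0, 0, 0, 0, 0, 0.3, 0, 0, 0, 0, 0, 0, -0.2, 0, 0, 0, 0, 0, 0, -0.5, 0, 0, 0, 0, 0, 0, -0.5, 0, 0, 0, 0, 0, 0, -0.5]'

```text
time_s: 16.73
position: [0.5274, 0.0815, 0.1407]
tool_rot: [[0.092, 0.996, -0.001], [0.996, -0.092, -0.0], [-0.0, -0.0, -1.0]]
ft_force: [-0.9, 0.2, -0.3]
grip_width: 0.0643
```

>>> jog_arm --deltas '[0, 0, -0.02, 0, 0, 0, -0.5, 0, 0, -0.05, 0, 0, 0, -0.5, 0, 0, -0.1, 0, 0, 0, -0.5, 0, 0, -0.15, 0, 0, 0, -0.5, 0, 0, -0.15, 0, 0, 0, -0.5, 0, 0, -0.15, 0, 0, 0, -0.5]'

```text
time_s: 17.23
position: [0.528, 0.0817, 0.2551]
tool_rot: [[0.091, 0.996, 0.004], [0.996, -0.091, -0.0], [-0.0, 0.004, -1.0]]
ft_force: [-0.3, 0.5, -0.4]
grip_width: 0.0643
```

```bash
python3 - <<'E'
from h import *
s=env.observe();print(s["position"],s["ft_force"],s["grip_width"],s["time_s"])
for n in ("wrist","top","side"): cv2.imwrite(f"pics/{n}10.png",cv2.cvtColor(eyes.get_image(n),cv2.COLOR_RGB2BGR))
im=cv2.imread("pics/side10.png")[135:245,220:350]
cv2.imwrite("pics/side10z.png",cv2.resize(im,None,fx=4,fy=4,interpolation=cv2.INTER_CUBIC))
E
```

```text
[0.52797235 0.08166536 0.25507126] [-0.26739185  0.48914696 -0.4180167 ] 0.06433426256394906 17.2333
```

View pics/wrist10.png

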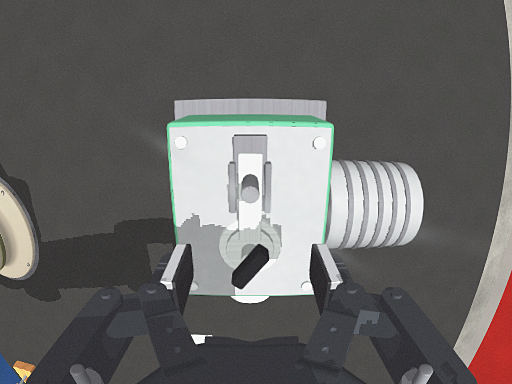

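View pics/side10z.png

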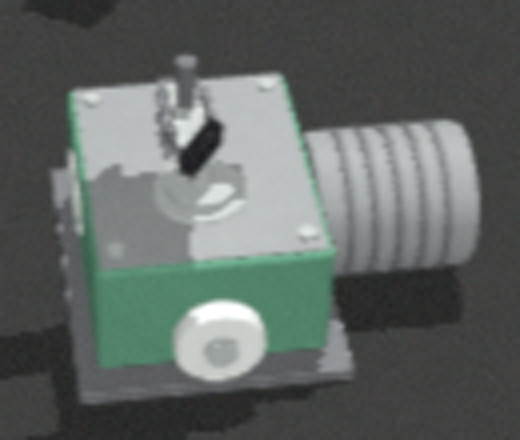

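View pics/top10.png

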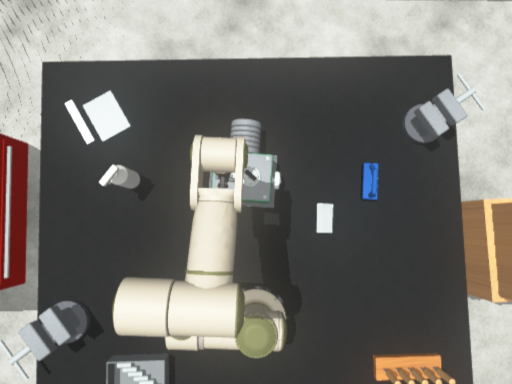

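Wrist view: the bolt post is now at about (250,187), with the bolt tongue over the sleeve. Brush, offcut and bottle are where they were. One measurement of the post, then I'll hand in.

```bash
python3 - <<'E'
from h import *
from rig import close_job
s=env.observe()
im=cv2.imread("pics/wrist10.png")[120:300,160:340]
cv2.imwrite("pics/w10z.png",cv2.resize(im,None,fx=3,fy=3,interpolation=cv2.INTER_CUBIC))
p=onz(*wray((250.5,180),s),.170);q=onz(*wray((250.5,195),s),.170)
print(p,q)
E
```

```text
[0.52905695 0.09806231 0.17      ] [0.52789838 0.08557242 0.17      ]
```

View pics/w10z.png

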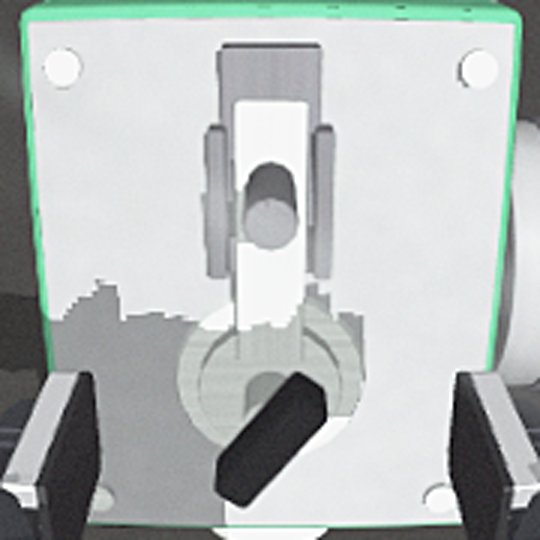

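```bash
python3 - <<'E'
from h import *
a=cv2.imread("pics/wrist7.png")[180:240,222:282];b=cv2.imread("pics/wrist10.png")[160:220,220:280]
cv2.imwrite("pics/cmp.png",cv2.resize(np.hstack([a,b]),None,fx=6,fy=6,interpolation=cv2.INTER_CUBIC))
s=env.observe();print(s["position"])
E
```

```text
[0.52688725 0.08176291 0.25202117]
```

View pics/cmp.png

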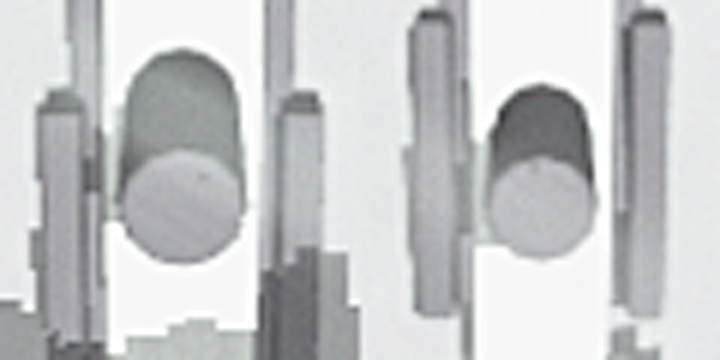

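```bash
python3 - <<'E'
from h import *
from rig import close_job
s=env.observe();R=np.array(s["tool_rot"])
Ra=np.array([[.092717,.995689,-.002465],[.995692,-.092718,0],[-.000166,-.00246,-1]])
Rb=np.array([[.091,.996,.004],[.996,-.091,0],[0,.004,-1]])
a=onz(*wray((252.1,214.1),dict(position=[.52902,.10348,.21994],tool_rot=Ra)),.17)
b=onz(*wray((249.8,194.1),dict(position=[.52797,.08167,.25507],tool_rot=Rb)),.17)
print(a,b,np.linalg.norm(a-b))
im=eyes.get_image("wrist");s=env.observe()
cv2.imwrite("pics/w11.png",cv2.resize(cv2.cvtColor(im,cv2.COLOR_RGB2BGR)[160:220,220:280],None,fx=6,fy=6,interpolation=cv2.INTER_CUBIC));print(s["position"],s["tool_rot"])
E
```

```text
[0.53107253 0.10436005 0.17      ] [0.52894667 0.08521082 0.17      ] 0.019266862867767597
[0.52693824 0.08178813 0.25198363] [[ 9.14390267e-02  9.95806414e-01 -2.91365126e-03]
 [ 9.95810668e-01 -9.14390250e-02  1.34093814e-04]
 [-1.32889950e-04 -2.91370641e-03 -9.99995746e-01]]
```

View pics/w11.png

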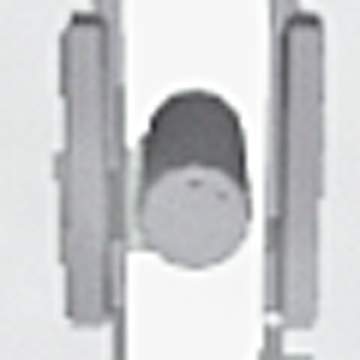

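```bash
python3 - <<'E'
from h import *
from rig import close_job
s=env.observe()
b=onz(*wray((251.9,195.8),s),.17);print(b,np.linalg.norm(b-[.53107,.10436,.17]))
print(s["ft_force"],s["time_s"]);print(close_job())
E
```

```text
[0.52899504 0.08483309 0.17      ] 0.019636847350848297
[-0.49948007  0.53646943 -0.64451331] 17.4333
the job is handed in; nothing more can be done
None
```

The gearbox is in gear with the locking bolt in over the sleeve, and I handed the job in at 17.4 s. I can't see the judge's verdict.

- **Gear change:** The teeth met about 11 mm down. I turned the knob in small steps with a wrist force of 10–12.5 N, including about 3 N of sliding friction. The teeth dropped in at about 42° and the push fell to about 2 N. I swept one way only, since a gap had to come within 60°, and turned back just about 3° to centre the teeth before pressing on.
- **Knob home:** It reached a hard stop after 24.1 mm of travel, checked with a 12 N push. I then let go of it.
- **Bolt:** I gripped the post and slid it until it stopped hard with a 14 N push. The tool moved 19.7 mm, and the wrist camera put the post at 19.3 mm in one picture and 19.6 mm in a second. That is slightly under the nominal 20 mm, but within the roughly 2 mm camera calibration error.
- **Last checks:** The gripper is open about 0.1 m above the gearbox, with a wrist force of about 0.5–0.6 N on each axis. In the top view the bottle, brush and offcut look unmoved.

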